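Unlatch the drop gate and push the jar off the ledge into the waste chute

TASK

The used jar on the blue ledge of the waste station has to go down the chute behind it. Lift the red latch lever past centre until it flips right over and the yellow gate drops, then reach in under the sloped clear shield and gently push the jar along the ledge, without lifting it, until it falls over the edge into the chute. Leave everything else on the bench where it is.

Things in the scene. Friction and masses are not known exactly. Their poses are not given: they have to be found in the camera images.
- station: Waste station fixed to the worktop. Origin on the worktop (z = 0) straight below the middle of the ledge's far edge; x points away from the robot, along the ledge into the chute, y left, z up. At its right a column (x -46 to 0, y -158 to -122, up to z = 104 mm) carries the latch; nothing stands below the lever's red grip.
- shield: Clear flat shield fixed to the station, same origin and axes, y -63 to 63 mm, 10 mm thick with rims, sloping 45 degrees from x = 130, z = 140 mm at the back up to x = -95, z = 365 mm over the ledge's front. An upright gripper does not fit below it behind the jar; one leaning back to the robot 30 to 45 degrees (fingers pointing forward and down) does.
- ledge_edge (a point): Middle of the far edge of the blue ledge, on its flat top, 120 mm above the worktop. Axes as the station's. The ledge runs from here 120 mm towards the robot (x -120 to 0) and is 122 mm wide, without rails.
- chute_floor (a point): Middle of the chute's floor, 112 mm below the ledge. Axes as the station's. The chute is open at the top and begins at the ledge's edge: inside 134 mm long (x) and 110 mm wide (y).
- jar: Round white jar upright on the ledge: 60 mm diameter up to 62 mm height, cap 48 mm diameter, 76 mm high in all, 80 to 170 g. Origin at the centre of its underside, z up; its yaw means nothing. Pushed low (10 to 30 mm above the ledge) it slides; it tips over the edge by itself once its centre has passed it.
- latch_lever (a joint): Over-centre lever, rad: 0 = closed, red grip towards the robot, rising 15 degrees; grows as the grip swings up and over away from the robot (turn about station +y); stop at 2.6. A spring holds it shut (about 1 to 5 N at the grip), fading to nothing at dead centre, at an unseen 0.2 to 0.7 rad; let go past that it flips to the stop, before it it snaps shut.
- lever_grip (a point): Centre of the lever's red grip, a bar 14 mm wide (across, along y), 10 mm thick, 48 mm long (along x). It lies 66 mm from the lever's pivot. Axes turn with the lever: x is station x when closed. At least 45 mm is free on either side of the grip. A light pinch lets the bar turn between the pads; a hard one adds drag.
- latch_pivot (a point): The lever's pivot: axis along station y. Axes as the station's.
- gate (a joint): Yellow drop gate, rad: 0 = upright across the ledge's edge (28 mm high), held by the latch's hook (up to 0.15 while held); freed by the hook it falls by itself into the chute, to 2.6. Closed it stops the jar.
- vial: Small vial with an amber cap, 16 mm diameter, 42 mm high, upright on the worktop near the station's right rear. Bystander. Origin at its underside.
- low_tip_box: Pipette-tip box with pink clear lid, 92 x 123 x 58 mm, left of the station. Bystander. Origin at its underside.
- blue_tip_box: Dark blue pipette-tip box, 92 x 123 x 86 mm, at the left. Bystander.
- calc: Black calculator, 68 x 118 x 11 mm, front left. Bystander.

How it is judged:
By the outcome, as a careful person would: the job done as asked, in the order asked, and still so for the second after the job is handed in, with the robot touching nothing.
It also fails if it takes over 53 s, if anything falls off the work surface, if the arm or the gripper's body presses on something with over 40 N, if the wrist force passes 120 N, or if a joint passes its speed limit or range.

ROBOT

A 6-joint arm with a two-finger parallel gripper is mounted at the origin on a cart in front of the work surface, level with it; the furniture and walls round the work are solid. World frame = base frame: x ahead of the robot, y to its left, z up, the work surface at z = 0. Lengths are in m, angles in rad, forces in N, time in s.
With the tool pointing down it reaches from about 0.3 to 0.775 m from the base axis. Payload 14.6 kg.
Tool frame: the origin (TCP) lies on the centre line of the jaws, within the pads' length; the fingertips stand 17 mm ahead of it and the grasp point (between the pads) lies 2 mm behind it; z points along the fingers, x is the direction in which the jaws open and shut, and the axes are right-handed (so a half turn about z gives the same grasp; the last joint's range is limited). The gripper opens to 94 mm and grips with 3 to 60 N. Pads are 16 mm wide; open, the fingers measure 119 mm over their backs; the gripper's body (75 mm by 177 mm) begins 78 mm behind the grasp point.
Start: joints at [-1.176, 0.3, 1.521, -0, 1.321, -0.067], TCP at [0.245, -0.492, 0.222] pointing down, gripper open.
Joint ranges: [-3.03, 3.03], [-0.79, 2.21], [0.23, 2.52], [-1.04, 4.18], [0, 3.07], [-2.55, 2.55]. Speed limits (rad/s): [2.22, 2.22, 2.57, 3.14, 3.14, 3.14].

INTERFACE

Orientations are given as [roll, pitch, yaw] about the fixed x, y, z axes, in that order (R = Rz(yaw) Ry(pitch) Rx(roll)).
In Python, from station import ctrl gives the robot as it stands. The module is installed in compiled form; this text tells all that it offers.
- The arm moves only by the tool drive_tool, never from a script. Its argument "increments" is a list of rows, each a list of 3 entries, a list of its own where there are three numbers: the turn, a rotation vector about the tool's x, y, z in degrees, then the shift along the tool's x, y, z in mm, then the opening, from 0 (shut) to 1 (fully open). In form: [[[ax, ay, az], [dx, dy, dz], hand], ...]. A call has 1 to 20 rows; each row shifts and turns the commanded pose from where the row before left it, along the tool's axes as they then stand; what a row does not reach is not made up. A row lasts 1/8 s, in which the tool goes at most 62.5 mm and 10.7 degrees, less where a joint would pass 70% of its speed; a pose out of reach is approached as far as the arm can. A call with a gripper value outside its range is refused whole. The fingers move at their own pace and stop on an object; "squeeze" is the grip in N (left out, the last holds). Time passes only in rows, so rows that do not move let the fingers close. It gives the time, the measured TCP pose, the force and the opening at its end, in the units of the state.
- ctrl.get_obs(): the state, without advancing time (a new reading comes with each control period).
- ctrl.camera(name): name is "scene" or "top" or "wrist"; returns the picture (400x640x3 uint8, red, green, blue); there is no depth.
- ctrl.calibration(name): a dict with "fx", "fy", "cx", "cy" (pixels), "rvec" (rotation vector, rad) and "tvec" (3), from world to camera coordinates, as OpenCV has them. Camera axes: x right, y down, z forward; pixel columns grow to the right and rows downward; lengths in m; the calibration is good to about 2 mm. A picture is of the moment at which its call begins: read the wrist's pose just before it. calibration takes no time and is no camera call; for the wrist camera it gives the pose at the moment of the call.
- ctrl.hand_in(): hands the job in, once; it reports no verdict.
The state is a dict: "time_s": time; "qpos": joint angles; "joint_vel": joint speeds; "tau": joint torques, N m; "ee_pos": TCP position; "eef_rot": TCP orientation; "force": force on the tool from outside, world axes, zero at the start; "moment": the same for the moment, N m; "grip_width": finger opening in m.
Only numpy, scipy, OpenCV 4.12 (cv2) and the standard library are available. Lean on these libraries where they do the work, as an engineer would, in place of code of your own. Each camera call takes 0.05 s, during which the arm holds its last target.

## Working session

There is one attempt and no reset: what is moved stays moved. The work goes in short steps, Python scripts to look and compute and a tool call to move; the robot and the scene stay as the last step left them, time stands still between calls to the robot, and variables do not carry over. Pictures are saved under pics/ and viewed, and the job is handed in when it is done.

Besides the shell and the picture viewer there is one more tool, called after "Call:" as a command line: name --argument value ..., lists and objects as JSON in quotes. drive_tool: Moves the arm, as the interface text tells. Its arguments: {"type":"object","properties":{"increments":{"type":"array"},"squeeze":{"type":"number"}},"required":["increments"]}

```bash
mkdir -p pics
cat > h.py <<'E'
import numpy as np,cv2
from station import ctrl
from scipy.spatial.transform import Rotation as R
def cal(n):
    c=ctrl.calibration(n);K=np.array([[c['fx'],0,c['cx']],[0,c['fy'],c['cy']],[0,0,1.]])
    Rm=cv2.Rodrigues(np.array(c['rvec'],float))[0];return K,Rm,np.array(c['tvec'],float).ravel()
def ray(n,uv):
    K,Rm,t=cal(n);d=Rm.T@np.linalg.inv(K)@np.array([uv[0],uv[1],1.]);return -Rm.T@t,d/np.linalg.norm(d)
def onz(n,uv,z):
    o,d=ray(n,uv);return o+d*(z-o[2])/d[2]
def two(n1,a,n2,b):
    o1,d1=ray(n1,a);o2,d2=ray(n2,b)
    s=np.linalg.lstsq(np.c_[d1,-d2],o2-o1,rcond=None)[0];p,q=o1+s[0]*d1,o2+s[1]*d2
    return (p+q)/2,np.linalg.norm(p-q)
def proj(n,P):
    K,Rm,t=cal(n);x=K@(Rm@np.array(P)+t);return x[:2]/x[2]
def snap(n,f):
    im=ctrl.camera(n);cv2.imwrite(f'pics/{f}.png',im[:,:,::-1]);return im
E
python3 - <<'E'
from h import *
for n in ['scene','top']:
    snap(n,n+'0');K,Rm,t=cal(n);print(n,K[0,0],-Rm.T@t, Rm.T[:,2])
print(ctrl.get_obs())
E
```

```text
scene 509.91724544991087 [ 0.60580768 -0.96292182  0.93520758] [ 0.01923764  0.80062533 -0.59885641]
top 436.1146008269667 [-0.01633135  0.31777259  1.06240371] [ 0.56643299 -0.14980581 -0.81037762]
{'time_s': 0.1, 'qpos': array([-1.17560777e+00,  3.00411695e-01,  1.52155215e+00, -1.12663683e-05,
        1.32070000e+00, -6.66138720e-02]), 'joint_vel': array([-0.00011995, -0.00304767, -0.00255686,  0.00090191,  0.00041498,
       -0.00106214]), 'tau': array([-6.87861648e-04, -5.32651412e+01, -3.53287518e+01,  7.08946050e-02,
        2.35100929e-02, -2.89889635e-05]), 'ee_pos': array([ 0.24495788, -0.49217927,  0.22193114]), 'eef_rot': array([-3.14153224e+00,  1.06953996e-03, -1.10899107e+00]), 'force': array([-0.86301715,  0.44311212, -0.08983944]), 'moment': array([ 0.00761576, -0.00968669,  0.00170915]), 'grip_width': 0.0940812430697126}
```

View pics/scene0.png

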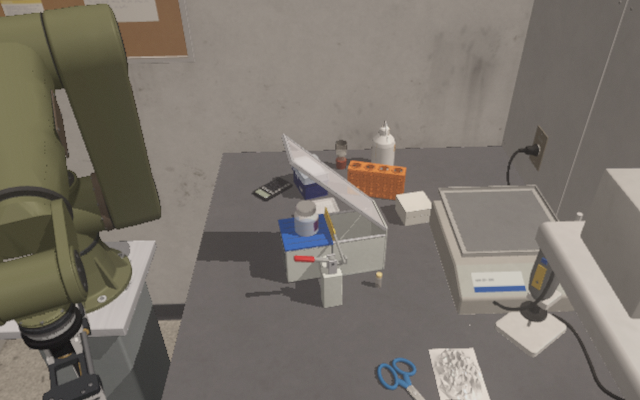

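View pics/top0.png

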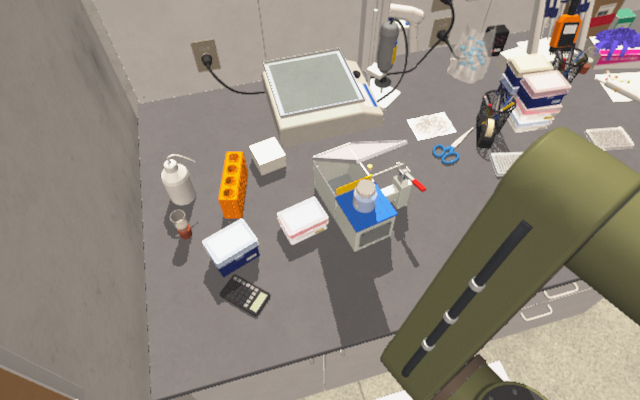

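The scene view shows the station at about (330,240), with the jar at (306,220) and the red grip at (305,259). In the top view the jar is at (365,195) and the grip at (418,185). I'll enlarge both.

Run:
```python
import cv2
a=cv2.imread('pics/scene0.png')[120:320,250:410];cv2.imwrite('pics/s_z.png',cv2.resize(a,None,fx=3,fy=3,interpolation=2)[:600])
a=cv2.imread('pics/top0.png')[130:260,290:440];cv2.imwrite('pics/t_z.png',cv2.resize(a,None,fx=4.5,fy=4.5,interpolation=2)[:600])
```

```text
(no output)
```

View pics/s_z.png

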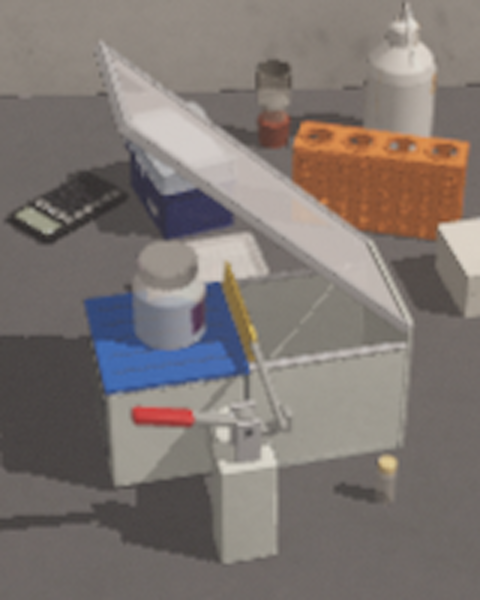

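View pics/t_z.png

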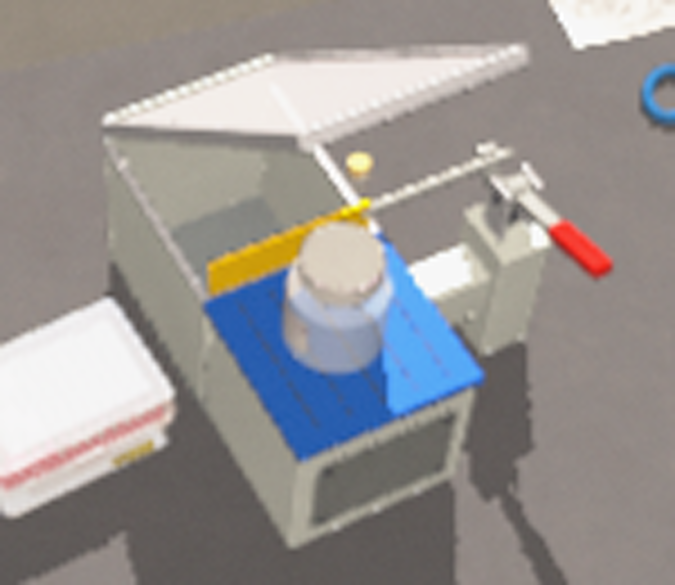

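The blue ledge corners are visible in both views: scene (279,220), (285,250), (332,244) and top (357,232), (397,214), (336,197).

Run:
```python
from h import *
import cv2
np.set_printoptions(precision=4,suppress=True)
s=lambda u,v:(250+u/3,120+v/3)
t=lambda u,v:(290+u/4.5,130+v/4.5)
NL=onz('scene',s(88,299),.12);NR=onz('scene',s(105,390),.12);FR=onz('scene',s(247,372),.12)
nl=onz('top',t(303,458),.12);nr=onz('top',t(482,380),.12);fl=onz('top',t(205,303),.12)
print(NL,NR,FR);print(nl,nr,fl)
NLm=(NL+nl)/2;NRm=(NR+nr)/2
a1=NL-NR;a2=nl-nr;x1=FR-NR;x2=fl-nl
for v in(a1,a2,x1,x2):print(np.linalg.norm(v),np.degrees(np.arctan2(v[1],v[0])))
# red grip
for n in['scene','top']:
    im=cv2.imread(f'pics/{n}0.png')[:,:,::-1].astype(int)
    m=((im[:,:,0]>150)&(im[:,:,1]<60)&(im[:,:,2]<60)).astype(np.uint8)
    if n=='scene': m[:, :280]=0;m[:,340:]=0
    else: m[:,:380]=0;m[:,440:]=0;m[:160]=0;m[220:]=0
    c=max(cv2.findContours(m,0,2)[0],key=cv2.contourArea);print(n,cv2.minAreaRect(c),c.reshape(-1,2).mean(0))
    globals()['g'+n]=cv2.minAreaRect(c)[0]
print(two('scene',gscene,'top',gtop))
# grip ends; pivot
print('free end',two('scene',s(136,415),'top',t(605,265)),'inner',two('scene',s(190,416),'top',t(555,228)))
# jar: cap top centre
print('cap',onz('scene',s(167,256),.196),onz('top',t(346,250),.196))
print('vial',onz('scene',s(388,462),.04),onz('top',t(359,162),.04))
```

```text
[0.5152 0.0779 0.12  ] [ 0.5333 -0.0408  0.12  ] [ 0.6479 -0.0238  0.12  ]
[0.5059 0.0814 0.12  ] [ 0.5269 -0.0336  0.12  ] [0.6228 0.1029 0.12  ]
0.1200979472900919 98.69043935913975
0.11694231050658033 100.32991826386055
0.1158384759066969 8.449086560190047
0.11882158327562753 10.418486182207849
scene ((302.0, 260.0), (10.0, 0.0), 180.0) [302. 260.]
top ((418.4070739746094, 185.106201171875), (15.051533699035645, 3.9510276317596436), 41.18592834472656) [418.3043 184.7826]
(array([ 0.5771, -0.1099,  0.151 ]), np.float64(0.003959585001848175))
free end (array([ 0.5597, -0.1153,  0.1593]), np.float64(0.002689157396793594)) inner (array([ 0.6003, -0.1043,  0.1468]), np.float64(0.0017673111044354452))
cap [0.5856 0.0346 0.196 ] [0.5841 0.0349 0.196 ]
vial [ 0.7639 -0.0503  0.04  ] [ 0.76   -0.0492  0.04  ]
```

```bash
cat >> h.py <<'E'
np.set_printoptions(precision=4,suppress=True)
YAW=np.radians(9.4)
def tgtR(tilt): # fingers forward/down, tilt deg from vertical
    yt=np.array([-np.sin(YAW),np.cos(YAW),0]);x=-yt;f=np.array([np.cos(YAW),np.sin(YAW),0])
    t=np.radians(tilt);z=f*np.sin(t)+np.array([0,0,-np.cos(t)]);return np.c_[x,np.cross(z,x),z]
def cur():
    o=ctrl.get_obs();return np.array(o['ee_pos']),R.from_euler('xyz',o['eef_rot']).as_matrix(),o
def plan(P,tilt):
    p,M,o=cur();T=tgtR(tilt)
    print('turn deg',np.degrees(R.from_matrix(M.T@T).as_rotvec()),'shift(now axes) mm',M.T@(np.array(P)-p)*1e3,'shift(after turn)',T.T@(np.array(P)-p)*1e3)
O=np.array([.637,.040,0])
def st(p): return np.array([[np.cos(YAW),np.sin(YAW),0],[-np.sin(YAW),np.cos(YAW),0],[0,0,1]])@(np.array(p)-O)
def w(s): return O+np.array([[np.cos(YAW),-np.sin(YAW),0],[np.sin(YAW),np.cos(YAW),0],[0,0,1]])@np.array(s)
E
python3 - <<'E'
from h import *
for n,b in[('scene',(285,245,330,275)),('top',(400,165,440,205))]:
    im=cv2.imread(f'pics/{n}0.png')[:,:,::-1].astype(int)
    m=((im[:,:,0]>100)&(im[:,:,1]<.5*im[:,:,0])&(im[:,:,2]<.5*im[:,:,0])).astype(np.uint8)
    k=np.zeros_like(m);k[b[1]:b[3],b[0]:b[2]]=1;m*=k
    c=max(cv2.findContours(m,0,2)[0],key=cv2.contourArea);ys,xs=np.nonzero(m)
    globals()['g'+n]=(xs.mean(),ys.mean());print(n,cv2.minAreaRect(c),xs.mean(),ys.mean())
G,e=two('scene',gscene,'top',gtop);print(G,e,st(G))
p=w([-.15,-.14,.24]);print(p);plan(p,40)
plan(p,0)
E
```

```text
scene ((303.5, 258.5), (5.0, 19.0), 90.0) 303.94897959183675 258.35714285714283
top ((418.50006103515625, 185.00001525878906), (14.849242210388184, 4.949747085571289), 45.0) 418.45 184.775
[ 0.5795 -0.1089  0.1531] 0.0011143729291486141 [-0.0811 -0.1375  0.1531]
[ 0.5119 -0.1226  0.24  ]
turn deg [39.7049  6.013  16.3376] shift(now axes) mm [-211.9368 -403.6259  -17.8178] shift(after turn) [-321.0026 -259.5804  194.2266]
turn deg [ 0.0057  0.0613 17.0595] shift(now axes) mm [-211.9368 -403.6259  -17.8178] shift(after turn) [-321.0026 -323.6965  -18.0689]
```

Call:
drive_tool --increments '[[[0,0,8.5],[0,0,0],1],[[0,0,8.5],[0,0,0],1],[[0,0,0],[-40,-40,-2],1],[[0,0,0],[-40,-40,-2],1],[[0,0,0],[-40,-40,-2],1],[[0,0,0],[-40,-40,-2],1],[[0,0,0],[-40,-40,-2],1],[[0,0,0],[-40,-40,-2],1],[[0,0,0],[-40,-40,-2],1],[[0,0,0],[-40,-40,-2],1],[[8,0,0],[0,0,0],1],[[8,0,0],[0,0,0],1],[[8,0,0],[0,0,0],1],[[8,0,0],[0,0,0],1],[[8,0,0],[0,0,0],1],[[0,0,0],[0,0,0],1],[[0,0,0],[0,0,0],1]]'

```text
time_s: 2.22
ee_pos: [0.5084, -0.1243, 0.2388]
eef_rot: [-2.446, -0.0, -1.406]
force: [-0.4, 0.0, -0.2]
grip_width: 0.0941
```

Run:
```python
from h import *
p,M,o=cur();print(o['time_s'],p,st(p),o['qpos'],o['force']);plan(w([-.15,-.14,.24]),40)
im=snap('wrist','w1')
K,Rm,t=cal('wrist');np.savez('w1.npz',K=K,R=Rm,t=t);print(-Rm.T@t,Rm[2])
print(proj('wrist',[.5795,-.1089,.153]),proj('wrist',w([0,0,.12])))
```

```text
2.225 [ 0.5084 -0.1243  0.2388] [-0.1537 -0.1411  0.2388] [-0.5059 -0.0445  2.0141  0.6608  0.7065  0.4891] [-0.4015  0.0457 -0.1916]
turn deg [0.1468 0.0362 0.0612] shift(now axes) mm [-1.0732 -3.6376  1.4624] shift(after turn) [-1.078  -3.6327  1.4711]
[ 0.4697 -0.1322  0.4169] [ 0.39    0.065  -0.9185]
[319.9619 201.1503] [210.3213 151.3089]
```

View pics/w1.png

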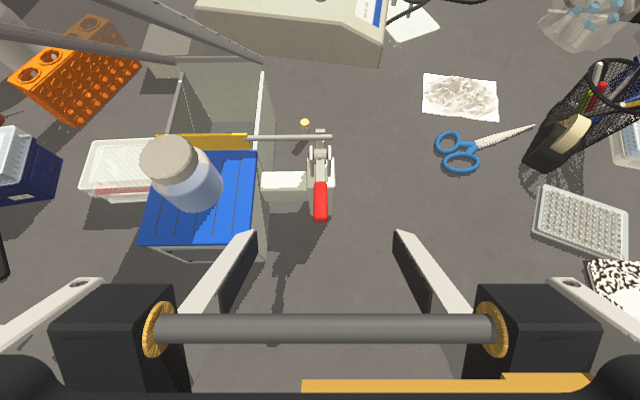

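The wrist view has the grip at (320,200), against a prediction of (320,201), and the ledge corners at about (137,245), (256,152) and (263,247). A quick refinement follows.

Run:
```python
from h import *
im=cv2.imread('pics/w1.png')
cv2.imwrite('pics/w1z.png',cv2.resize(im[110:270,120:350],None,fx=3.4,fy=3.4,interpolation=2))
b,g,r=[im[:,:,i].astype(int) for i in range(3)]
m=((b>90)&(r<.45*b)&(g<.65*b)).astype(np.uint8);m[:, :125]=0;m[:,270:]=0;m[260:]=0
c=max(cv2.findContours(m,0,2)[0],key=cv2.contourArea);print(cv2.approxPolyDP(c,4,True).reshape(-1,2))
m=((r>100)&(g<.5*r)&(b<.5*r)).astype(np.uint8);m[:,:300]=0;m[:,340:]=0;m[:150]=0
c=max(cv2.findContours(m,0,2)[0],key=cv2.contourArea);print(cv2.minAreaRect(c),cv2.boundingRect(c))
x=cv2.minAreaRect(c)[0]
for n,g in(('scene',(303.9,258.4)),('top',(418.45,184.8))): a=two(n,g,'wrist',x);print(a,st(a[0]))
```

```text
[[256 151]
 [204 151]
 [219 172]
 [224 156]
 [224 186]
 [212 235]
 [215 204]
 [197 214]
 [193 235]
 [195 213]
 [180 210]
 [173 236]
 [177 208]
 [164 199]
 [153 236]
 [161 196]
 [151 187]
 [136 244]
 [226 244]
 [235 233]
 [250 228]]
((320.5, 201.5), (39.0, 13.0), 90.0) (314, 182, 14, 40)
(array([ 0.5795, -0.1094,  0.1535]), np.float64(0.0008946094716050292)) [-0.0812 -0.138   0.1535]
(array([ 0.5795, -0.1095,  0.1521]), np.float64(0.00013160667028437652)) [-0.0811 -0.1381  0.1521]
```

View pics/w1z.png

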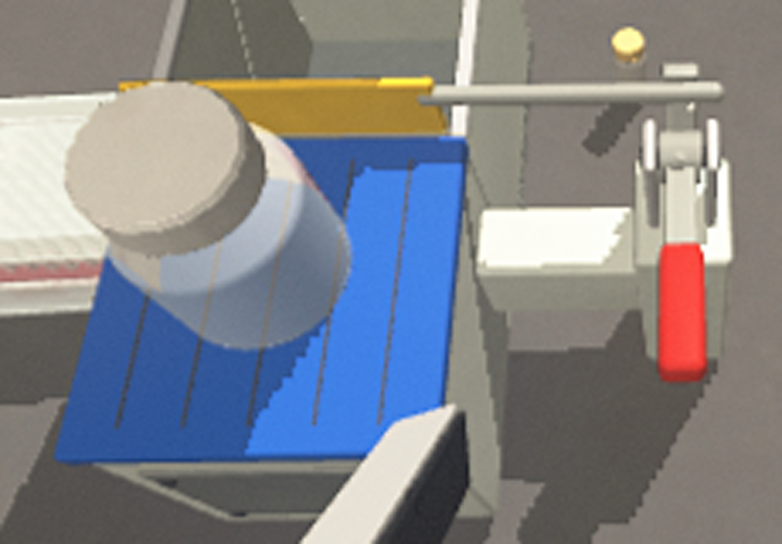

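Run:
```python
from h import *
for uv in[(256.5,151),(136,244.5)]: a=onz('wrist',uv,.12);print(a,st(a))
z=tgtR(40)[:,2]
plan(np.array([.5795,-.1095,.153])+.004*z,40)
# arc in tool frame about pivot st(-.0174,-.138,.136)
g=lambda th:np.array([-.0174-.066*np.cos(.262+th),-.138,.136+.066*np.sin(.262+th)])
p,M,o=cur()
for a in np.arange(0,1.3,.2): print(round(a,1), M.T@(w(g(a+.2))-w(g(a)))*1e3)
```

```text
[ 0.6469 -0.0165  0.12  ] [ 0.0006 -0.0574  0.12  ]
[0.5105 0.0807 0.12  ] [-0.1182  0.0608  0.12  ]
turn deg [0.1121 0.0432 0.0818] shift(now axes) mm [ -2.815   -0.4713 116.3024] shift(after turn) [ -2.9031  -0.2396 116.3009]
0.0 [  0.0115 -11.4841  -6.4633]
0.2 [  0.0149 -12.5393  -4.053 ]
0.4 [  0.0176 -13.0945  -1.481 ]
0.6 [  0.0196 -13.1277   1.15  ]
0.8 [  0.0209 -12.6376   3.7352]
1.0 [  0.0213 -11.6436   6.1714]
1.2 [  0.0208 -10.1854   8.3616]
```

Call:
drive_tool --increments '[[[0,0,0],[-3,0,0],0.53],[[0,0,0],[0,0,10],0.53],[[0,0,0],[0,0,20],0.53],[[0,0,0],[0,0,20],0.53],[[0,0,0],[0,0,20],0.53],[[0,0,0],[0,0,20],0.53],[[0,0,0],[0,0,16],0.53],[[0,0,0],[0,0,10],0.53],[[0,0,0],[0,0,0],0.53],[[0,0,0],[0,0,0],0.53]]'

```text
time_s: 3.52
ee_pos: [0.5811, -0.109, 0.1499]
eef_rot: [-2.443, -0.0, -1.406]
force: [0.4, -0.5, 0.1]
grip_width: 0.0497
```

Run:
```python
from h import *
p,M,o=cur();print(o['time_s'],p,st(p),o['force'],o['grip_width'])
im=snap('wrist','w2');im=snap('scene','s2')
cv2.imwrite('pics/s2z.png',cv2.resize(im[160:320,240:400,::-1],None,fx=3.6,fy=3.6,interpolation=2))
```

```text
3.525 [ 0.5811 -0.109   0.1499] [-0.0794 -0.1378  0.1499] [ 0.43   -0.4767  0.066 ] 0.04969709541674329
```

View pics/w2.png

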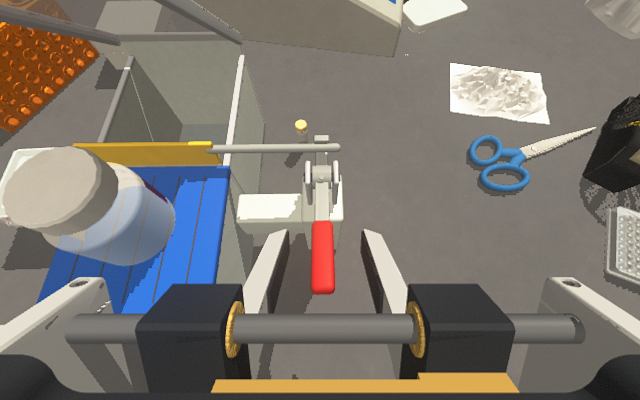

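View pics/s2z.png

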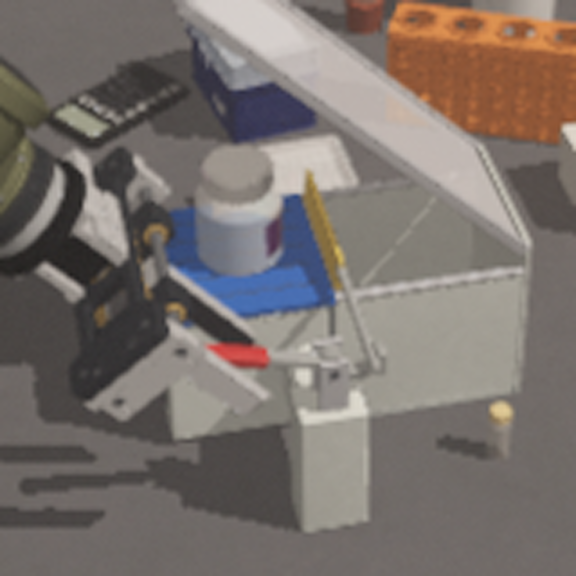

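The grip lies between the fingers, at (322,258) in the wrist view. Next I close with a light pinch.

Call:
drive_tool --increments '[[[0,0,0],[0,0,0],0],[[0,0,0],[0,0,0],0],[[0,0,0],[0,0,0],0],[[0,0,0],[0,0,0],0],[[0,0,0],[0,0,0],0],[[0,0,0],[0,0,0],0]]' --squeeze 9

```text
time_s: 4.38
ee_pos: [0.5809, -0.1077, 0.1495]
eef_rot: [-2.444, 0.002, -1.404]
force: [-3.1, 8.2, 4.1]
grip_width: 0.0141
```

Call:
drive_tool --increments '[[[0,0,0],[-2,0,0],0],[[0,0,0],[0,-6,-3.5],0],[[0,0,0],[0,-6,-3],0],[[0,0,0],[0,-6,-2],0],[[0,0,0],[0,-6,-2],0],[[0,0,0],[0,0,0],0]]'

```text
time_s: 5.12
ee_pos: [0.5928, -0.1051, 0.1737]
eef_rot: [-2.442, -0.001, -1.406]
force: [0.4, -2.6, 0.4]
grip_width: 0.0142
```

Run:
```python
from h import *
p,M,o=cur();print(o['time_s'],p,st(p),o['force'],o['grip_width'])
im=snap('scene','s3')
cv2.imwrite('pics/s3z.png',cv2.resize(im[160:320,240:400,::-1],None,fx=3.6,fy=3.6,interpolation=2))
```

```text
5.125 [ 0.5928 -0.1051  0.1737] [-0.0673 -0.1359  0.1737] [ 0.3779 -2.6473  0.4057] 0.01415936574741032
```

View pics/s3z.png

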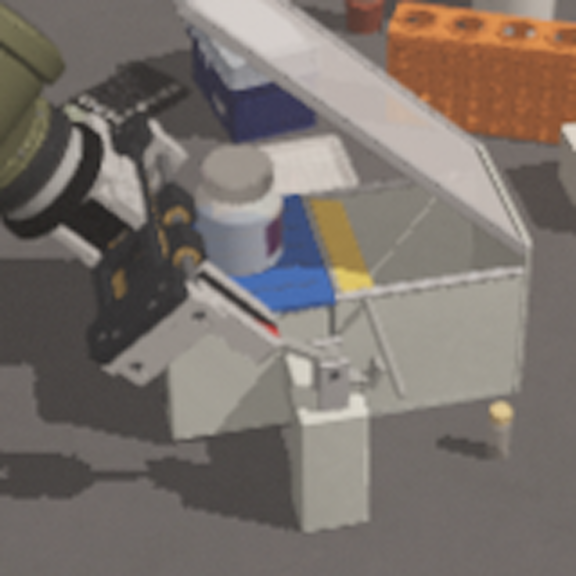

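The gate is already dropping and the lever is still pinched at about 0.4 rad. I carry on along the arc.

Call:
drive_tool --increments '[[[0,0,0],[0,-6.5,-1],0],[[0,0,0],[0,-6.5,-0.5],0],[[0,0,0],[0,-6.5,0.5],0],[[0,0,0],[0,-6.5,1],0],[[0,0,0],[0,-6.5,1.5],0],[[0,0,0],[0,-6,2],0],[[0,0,0],[0,-6,3],0],[[0,0,0],[0,-6,3],0],[[0,0,0],[0,0,0],0]]'

```text
time_s: 6.3
ee_pos: [0.6371, -0.0974, 0.1985]
eef_rot: [-2.443, -0.0, -1.405]
force: [2.0, 2.0, 5.3]
grip_width: 0.0142
```

Run:
```python
from h import *
p,M,o=cur();print(o['time_s'],p,st(p),o['force'],o['grip_width'])
im=snap('scene','s4')
cv2.imwrite('pics/s4z.png',cv2.resize(im[160:320,240:400,::-1],None,fx=3.6,fy=3.6,interpolation=2))
```

```text
6.3 [ 0.6371 -0.0974  0.1985] [-0.0224 -0.1356  0.1985] [2.049  2.0245 5.3379] 0.014181356245485877
```

View pics/s4z.png

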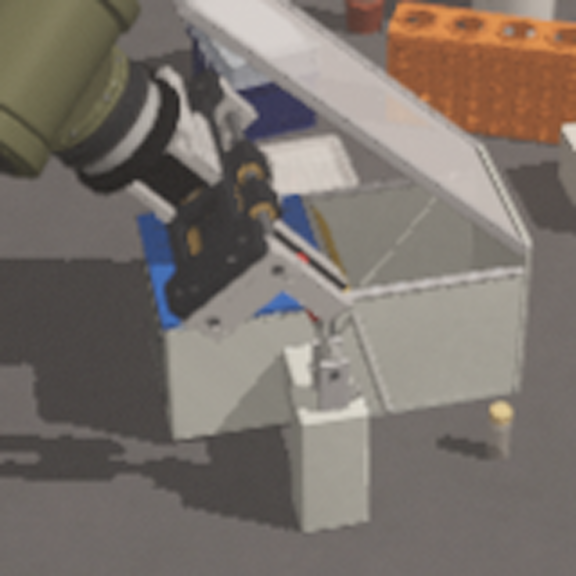

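Call:
drive_tool --increments '[[[0,0,0],[0,0,0],0.5],[[0,0,0],[0,0,0],0.5],[[0,0,0],[0,0,0],0.5],[[0,0,0],[0,0,-20],0.5],[[0,0,0],[0,0,-40],0.5],[[0,0,0],[0,0,-50],0.5],[[0,0,0],[0,0,0],0.5],[[0,0,0],[0,0,0],0.5]]'

```text
time_s: 7.35
ee_pos: [0.5667, -0.1093, 0.2819]
eef_rot: [-2.444, 0.0, -1.406]
force: [-0.2, 1.0, -1.2]
grip_width: 0.047
```

Run:
```python
from h import *
p,M,o=cur();print(o['time_s'],p,st(p),o['force'],o['grip_width'])
im=snap('scene','s5');snap('wrist','w5')
cv2.imwrite('pics/s5z.png',cv2.resize(im[160:320,240:400,::-1],None,fx=3.6,fy=3.6,interpolation=2))
```

```text
7.35 [ 0.5667 -0.1093  0.2819] [-0.0937 -0.1358  0.2819] [-0.1766  1.0414 -1.1983] 0.0470487067334813
```

View pics/s5z.png

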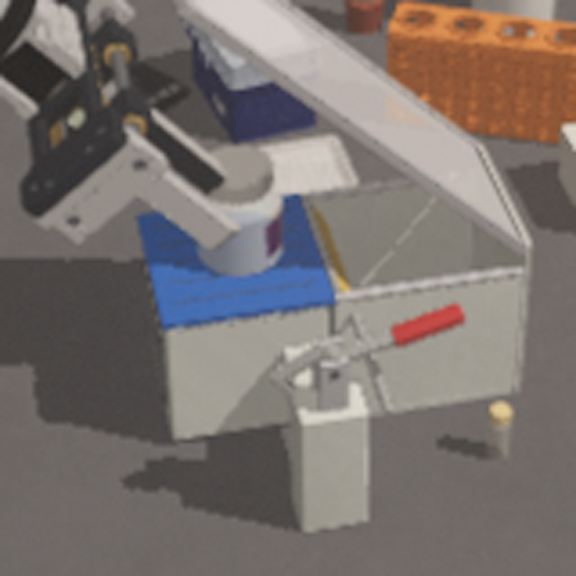

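View pics/w5.png

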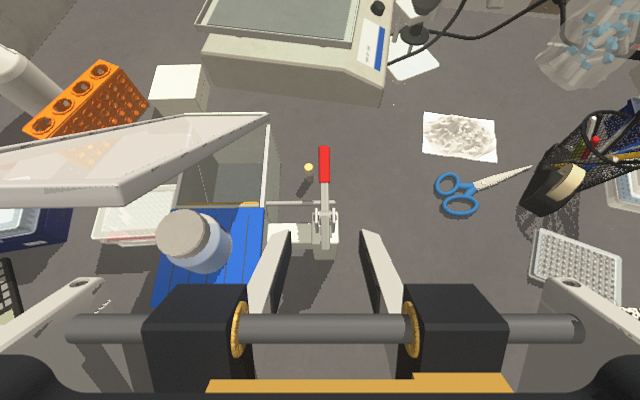

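The lever is flipped right over, with the red grip now at rear (324,165), and the gate hangs down in the chute. The jar has not moved. Next I plan the push.

Run:
```python
from h import *
print('jar',st([.5848,.0348,.12]))
from h import R
p,M,o=cur()
im=cv2.imread('pics/w5.png');cv2.imwrite('pics/w5z.png',cv2.resize(im[190:320,140:280],None,fx=4,fy=4,interpolation=2))
print('cap wrist',st(onz('wrist',(182,231),.196)))
a=w([-.19,.003,.23]);plan(a,42)
T=tgtR(42);b=w([-.1160,.003,.147]);print(T.T@(b-a)*1e3, T.T@(w([.1,0,0])-w([0,0,0]))*1e3)
```

```text
jar [-0.0523  0.0034  0.12  ]
cap wrist [-0.0531  0.0021  0.196 ]
turn deg [2.1016 0.0971 0.0145] shift(now axes) mm [-138.7057  106.7263  -22.4134] shift(after turn) [-138.6373  105.8634  -26.5478]
[  0.       0.5451 111.1967] [ -0.     -74.3145  66.9131]
```

View pics/w5z.png

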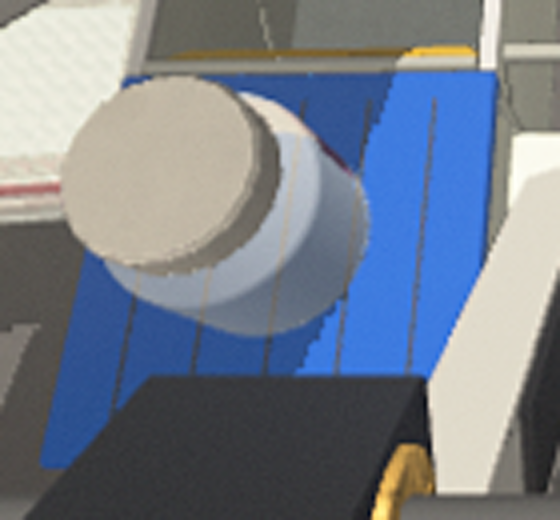

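Call:
drive_tool --increments '[[[2,0,0],[0,0,0],0.43],[[0,0,0],[0,35,-9],0.43],[[0,0,0],[0,35,-9],0.43],[[0,0,0],[0,36,-9],0.43],[[0,0,0],[-35,0,0],0.43],[[0,0,0],[-35,0,0],0.43],[[0,0,0],[-35,0,0],0.43],[[0,0,0],[-34,0,0],0.43],[[0,0,0],[0,0,0],0.43],[[0,0,0],[0,0,0],0.43]]' --squeeze 15

```text
time_s: 8.7
ee_pos: [0.4485, 0.0118, 0.2311]
eef_rot: [-2.41, 0.0, -1.405]
force: [0.6, 0.4, 0.3]
grip_width: 0.0402
```

Run:
```python
from h import *
p,M,o=cur();print(o['time_s'],p,st(p),o['force'],o['grip_width'])
plan(w([-.1160,.003,.147]),42)
```

```text
8.7 [0.4485 0.0118 0.2311] [-0.1905  0.003   0.2311] [0.6383 0.376  0.2601] 0.04018639353954384
turn deg [0.057  0.0755 0.0656] shift(now axes) mm [  0.098    0.7989 112.4091] shift(after turn) [ -0.0492   0.9107 112.4083]
```

Call:
drive_tool --increments '[[[0,0,0],[0,0,20],0.43],[[0,0,0],[0,0,25],0.43],[[0,0,0],[0,0,25],0.43],[[0,0,0],[0,0,22],0.43],[[0,0,0],[0,0.5,12],0.43],[[0,0,0],[0,0,8],0.43],[[0,0,0],[0,0,0],0.43],[[0,0,0],[0,0,0],0.43]]'

```text
time_s: 9.7
ee_pos: [0.5219, 0.0238, 0.1484]
eef_rot: [-2.408, -0.0, -1.406]
force: [-0.4, 0.3, -0.3]
grip_width: 0.0405
```

Run:
```python
from h import *
p,M,o=cur();print(o['time_s'],p,st(p),o['force'],o['grip_width'])
im=snap('scene','s6');snap('wrist','w6')
cv2.imwrite('pics/s6z.png',cv2.resize(im[160:320,240:400,::-1],None,fx=3.6,fy=3.6,interpolation=2))
```

```text
9.7 [0.5219 0.0238 0.1484] [-0.1162  0.0028  0.1484] [-0.3923  0.3153 -0.3429] 0.04046027821963433
```

View pics/s6z.png

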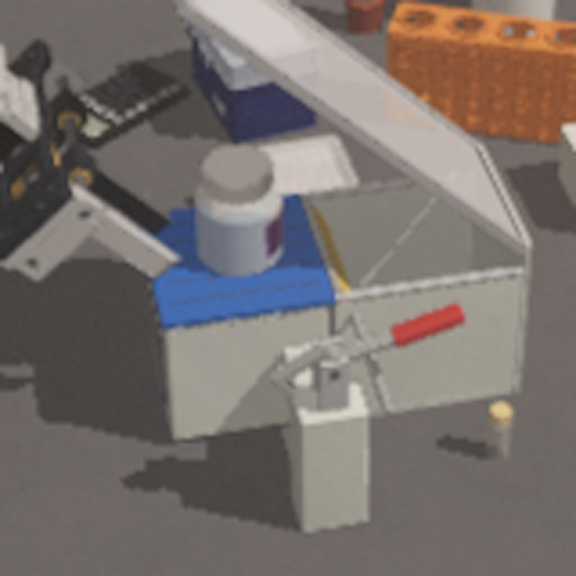

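View pics/w6.png

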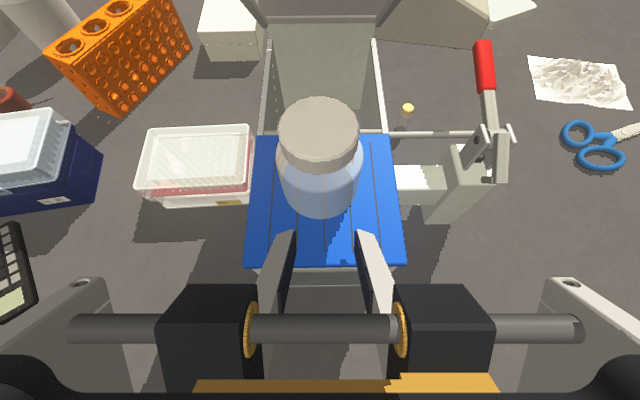

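The fingers sit behind the jar, centred on it (jar at column 319 in the wrist view, fingers at 325). I push slowly along station x.

Call:
drive_tool --increments '[[[0,0,0],[0,-3,2.7],0.43],[[0,0,0],[0,-3,2.7],0.43],[[0,0,0],[0,-3,2.7],0.43],[[0,0,0],[0,-3,2.7],0.43],[[0,0,0],[0,-3,2.7],0.43],[[0,0,0],[0,-3,2.7],0.43],[[0,0,0],[0,-3,2.7],0.43],[[0,0,0],[0,-3,2.7],0.43],[[0,0,0],[0,-3,2.7],0.43],[[0,0,0],[0,-3,2.7],0.43],[[0,0,0],[0,0,0],0.43]]'

```text
time_s: 11.18
ee_pos: [0.562, 0.0308, 0.1481]
eef_rot: [-2.408, -0.0, -1.406]
force: [0.1, 0.0, -0.5]
grip_width: 0.0401
```

Run:
```python
from h import *
p,M,o=cur();print(o['time_s'],p,st(p),o['force'],o['grip_width'])
snap('wrist','w7')
im=snap('scene','s7')
cv2.imwrite('pics/s7z.png',cv2.resize(im[160:320,240:400,::-1],None,fx=3.6,fy=3.6,interpolation=2))
```

```text
11.175 [0.562  0.0308 0.1481] [-0.0755  0.0032  0.1481] [ 0.0985  0.0446 -0.5244] 0.040068669252526244
```

View pics/w7.png

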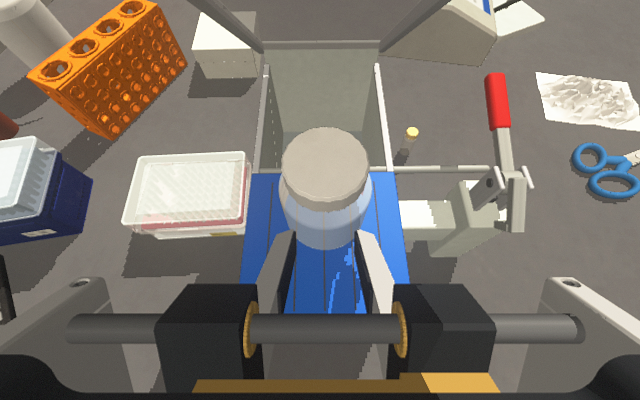

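View pics/s7z.png

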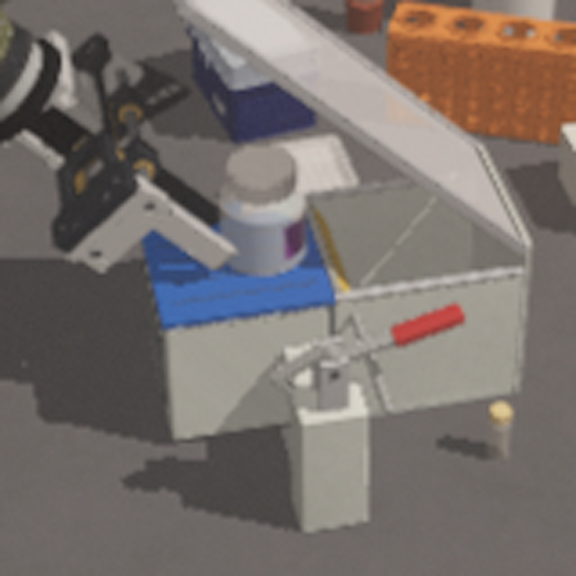

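The jar slides upright and stays centred between the fingers (column 324). I continue.

Call:
drive_tool --increments '[[[0,0,0],[0,-3,2.7],0.43],[[0,0,0],[0,-3,2.7],0.43],[[0,0,0],[0,-3,2.7],0.43],[[0,0,0],[0,-3,2.7],0.43],[[0,0,0],[0,-3,2.7],0.43],[[0,0,0],[0,-3,2.7],0.43],[[0,0,0],[0,-3,2.7],0.43],[[0,0,0],[0,-3,2.7],0.43],[[0,0,0],[0,-3,2.7],0.43],[[0,0,0],[0,-3,2.7],0.43],[[0,0,0],[0,0,0],0.43],[[0,0,0],[0,0,0],0.43],[[0,0,0],[0,0,0],0.43]]'

```text
time_s: 12.9
ee_pos: [0.6015, 0.0374, 0.148]
eef_rot: [-2.409, 0.0, -1.406]
force: [-0.0, 0.4, 0.0]
grip_width: 0.0405
```

Run:
```python
from h import *
p,M,o=cur();print(o['time_s'],p,st(p),o['force'],o['grip_width'])
snap('wrist','w8')
im=snap('scene','s8')
cv2.imwrite('pics/s8z.png',cv2.resize(im[160:320,240:400,::-1],None,fx=3.6,fy=3.6,interpolation=2))
```

```text
12.9 [0.6015 0.0374 0.148 ] [-0.0355  0.0033  0.148 ] [-0.0407  0.3716  0.0198] 0.040459489021906325
```

View pics/w8.png

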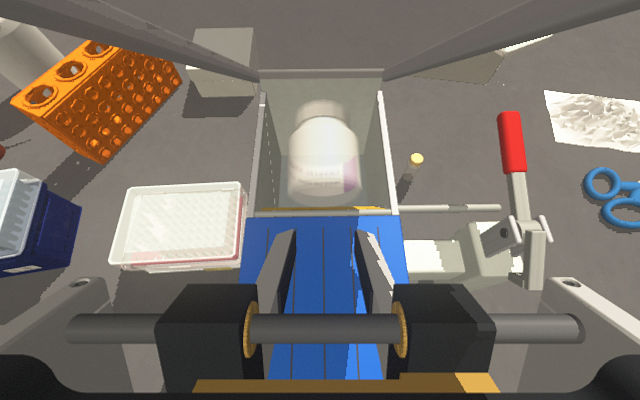

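View pics/s8z.png

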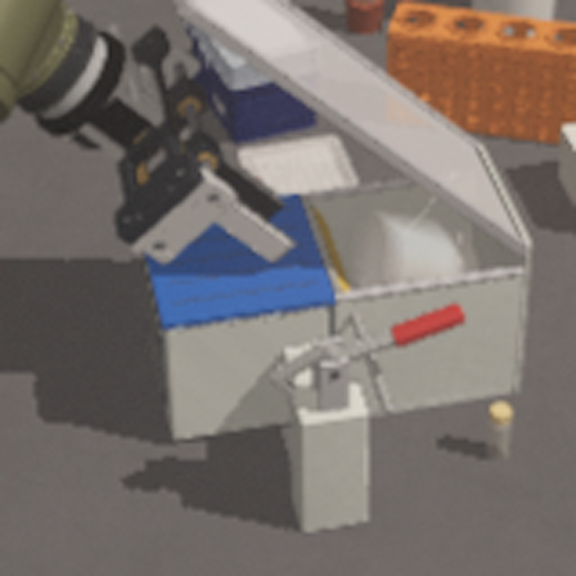

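The jar has fallen into the chute and lies at (322,155) in the wrist view. I retract the way I came in.

Call:
drive_tool --increments '[[[0,0,0],[0,0,-15],0.43],[[0,0,0],[0,0,-30],0.43],[[0,0,0],[0,0,-35],0.43],[[0,0,0],[0,0,-35],0.43],[[0,0,0],[0,0,-35],0.43],[[0,0,0],[0,0,-20],0.43],[[0,0,0],[0,0,0],0.43],[[0,0,0],[0,0,0],0.43],[[0,0,0],[0,0,0],0.43],[[0,0,0],[0,0,0],0.43]]'

```text
time_s: 14.25
ee_pos: [0.4895, 0.0188, 0.2737]
eef_rot: [-2.41, 0.0, -1.406]
force: [-0.7, -0.3, -0.0]
grip_width: 0.0403
```

Run:
```python
from h import *
p,M,o=cur();print(o['time_s'],p,st(p),o['force'],o['joint_vel'])
snap('wrist','w9');snap('top','t9')
im=snap('scene','s9')
a=cv2.resize(im[120:320,240:400,::-1],None,fx=3,fy=3,interpolation=2);cv2.imwrite('pics/s9z.png',a)
```

```text
14.25 [0.4895 0.0188 0.2737] [-0.149   0.0032  0.2737] [-0.7434 -0.2668 -0.0435] [-0.0027 -0.0064 -0.0011  0.0004  0.002   0.0005]
```

View pics/w9.png

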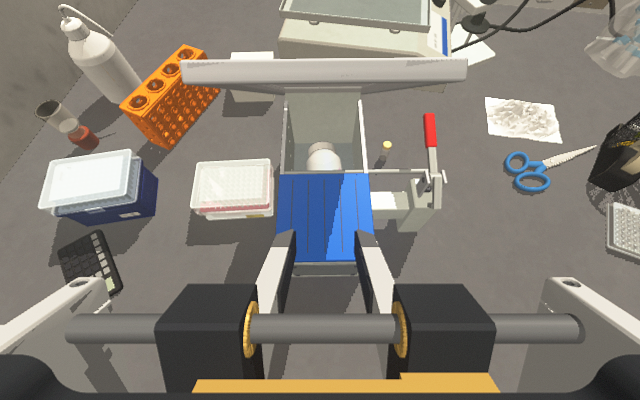

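View pics/s9z.png

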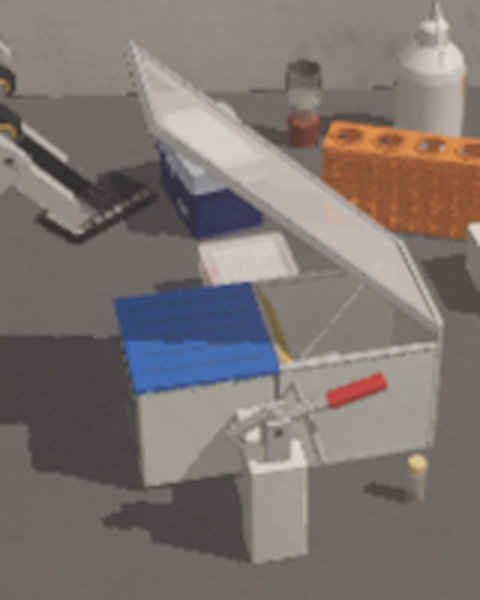

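View pics/t9.png

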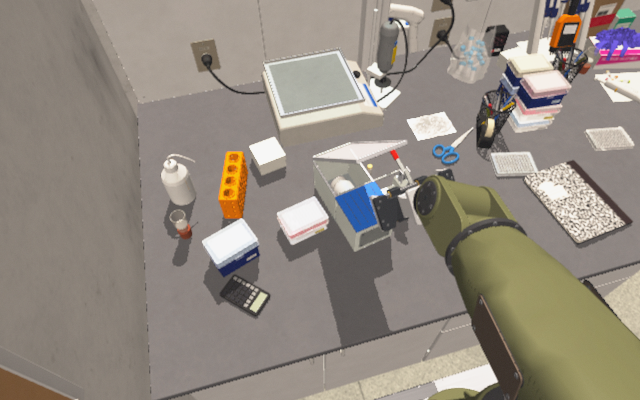

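The wrist view (322,157) and the top view (342,186) both show the jar down in the chute. The ledge is empty, the lever is over, and the bystanders are where they were. The robot is clear of everything.

Run:
```python
from h import *
print(ctrl.hand_in())
```

```text
the job is handed in; nothing more can be done
None
```

The used jar is in the chute, and I handed the job in at about 14.4 s of the 53 s allowed.

- **Latch:** I pinched the red grip lightly (9 N) and carried it along its arc to about 1.2 rad. When I let go it flipped over to the rear, and the yellow gate had already dropped.
- **Jar:** I leaned the gripper forward 42 degrees under the shield and pushed the jar low along the ledge with the fingers 40 mm apart. It slid upright, tipped over the edge and fell in, and I backed out the way I came.

**Last checks:**
- The wrist and top views show the jar lying in the chute and the ledge empty.
- The scene view shows the lever over and the gate down.
- By eye, the vial, tip boxes and calculator have not moved.
- The robot was clear of everything, with the measured force under 1 N.

**Disagreements:** None of these checks failed. The camera views differed by 2 to 9 mm on the ledge corners; I averaged them and the push stayed centred. The pinch was slightly off-centre, giving about 8 N sideways on the grip, so I shifted the gripper 2 mm before lifting.

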